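# Open the bayonet canister and rack its lid

## Task

Open the aluminium canister: turn its blue bayonet lid counter-clockwise until the lugs stand in the collar's slots, then lift it free and lay it down flat, handle up, in the middle of the black mat and let go. Take the lid again at a slant so that you can stand it on edge in the lid rack, resting on both pins, its underside flat against the leaning plate and its grip bar facing out, and let go. Do not drop the lid, and leave the things around where they are.

Things in the scene. Friction and masses are not known exactly. Their poses are not given: they have to be found in the camera images.
- lid_mid (a point): the loose bayonet lid, 0.13 to 0.23 kg: blue disc 90 mm across, 14 mm thick, with a black grip bar on top along the lid's x, 60 mm long (x), 12 mm thick (y), rising 42 mm above the disc. This point is on the axis, 28 mm above the underside (the bar's middle is 7 mm further up). z points out of the top, the bar's side; the lid is the same after a half turn about z
- lid: the same lid; origin at the centre of its underside, same axes. Two steel lugs, 18 mm wide and 5 mm thick, flush with the underside, stick out at its +x and -x edges, in line with the bar, to 105 mm over all; red marks on the disc show where
- canister_seat (a point): fixed round aluminium canister, 120 mm across, 104 mm high. This point is on its axis where the lid's underside rests (90 mm above the worktop); z up. A steel collar round the lid covers the lugs (collar top level with the disc's top, its underside 8.5 mm above this point) but for two slots on the canister's +x and -x sides, 36 mm wide, marked red on the wall below
- canister: the same canister, origin on its axis at the worktop. When closed, the lid's x lies 0.75 to 1.25 rad clockwise (seen from above) of the slots. Turned counter-clockwise, the lugs come to the slots, where the track ends about 0.15 rad past the slot's middle. They pass up when within about 0.15 rad of it. The lid turns freely with 2 mm of play sideways
- mat_top (a point): middle of the top of the fixed black ribbed rubber mat, 140 x 140 x 3 mm, x and y along its edges
- rack_seat (a point): where the lid's middle (lid_mid) is when racked: underside flat on the rack's plate, disc edge resting on both pins, bar facing the rack's front (-x) and running uphill, lower lug between the pins. Lid z then leans 65 degrees from vertical toward the rack's -x. 87 mm above the worktop; axes are the rack's: x level, z up
- rack: fixed lid rack; origin under its grey foot (120 x 110 x 10 mm), front to -x. White plate 80 mm wide leans back (to +x) 25 degrees from upright; two steel pins, 12 mm thick, 34 mm long, stand out square to its front, centres 39 mm downhill and 33 mm to each side of the racked lid's axis; plate's top edge 30 mm uphill of the axis
- filter_canister: fixed furniture to keep clear of: round white vented filter housing, 86 mm wide and 68 mm high; origin at its foot, the axis 10 mm to +x of it
- beaker: bystander, loose: green plastic beaker, 78 mm wide, 109 mm high; origin at the centre of its underside
- bud_tub: bystander, loose: clear tub of cotton buds, 77 mm wide, 80 mm high; origin at the centre of its underside
- amber_bottle: bystander, loose: small amber dropper bottle, 34 mm wide, 102 mm high; origin at the centre of its underside
- tape_roll: bystander, loose: roll of cream tape lying flat, 103 mm wide, 25 mm high; origin at the centre of its underside
- timer: bystander, loose: white kitchen-type timer standing upright, 25 x 64 x 62 mm; origin at the centre of its underside

How it is judged:
On the way, in this order (a step that is already met when the one before it is completed fails the run):
1. the lid, still down in the collar, is turned until its lugs stand in the slots (within 0.2 rad) (angle between the x axis of lid_mid and the x axis of canister_seat, either way round below 0.2 rad and z of lid in the frame of canister_seat below 0.006 m and horizontal distance between lid and canister_seat below 0.01 m), for 0.05 s.
2. the lid is lifted free, its underside over 20 mm above its seat (z of lid in the frame of canister_seat above 0.02 m), for 0.05 s.
3. the lid lies flat, handle up, on the mat (its centre within 45 mm of the mat's middle) and is let go (horizontal distance between lid and mat_top below 0.045 m and z of lid in the frame of mat_top below 0.006 m and angle between lid_mid's own z axis and vertical below 0.08 rad and z of lid_mid in the frame of mat_top above 0.01 m and contact force between lid and the fingers below 0.1 N and linear speed of lid below 0.03 m/s), for 0.15 s.
At the end, for the whole second after the job is handed in: The lid stands at rest in the rack, let go: its middle within 10 mm of its racked place, leaning as the plate does (within about 9 degrees), grip bar outward (distance between lid_mid and rack_seat below 0.01 m and angle between lid_mid's own z axis and vertical between 0.98 and 1.29 rad and angle between the z axis of lid_mid and the x axis of rack_seat, either way round below 0.6 rad and contact force between lid and rack above 0.05 N and contact force between lid and the fingers below 0.1 N and linear speed of lid below 0.02 m/s and angular speed of lid below 0.2 rad/s); the robot touches nothing.
It fails at once if the lid is dropped (it moves faster than 0.6 m/s while nothing holds it) (contact force between lid and the fingers below 0.1 N and linear speed of lid above 0.6 m/s).
It fails at once if a bystander is moved over 30 mm or tipped over (distance of any of beaker, bud_tub, amber_bottle, tape_roll, timer from where it was at the start of the episode above 0.03 m or angle between any of beaker, bud_tub, amber_bottle, tape_roll, timer's own z axis and vertical above 0.5 rad).
It also fails if it takes over 69 s, if anything falls off the work surface, if the arm or the gripper's body presses on something with over 40 N, if the wrist force passes 120 N, or if a joint passes its speed limit or range.

## Robot

A 7-joint arm with a two-finger parallel gripper is mounted at the origin on a cart in front of the work surface, level with it; the furniture and walls round the work are solid. World frame = base frame: x ahead of the robot, y to its left, z up, the work surface at z = 0. Lengths are in m, angles in rad, forces in N, time in s.
With the tool pointing down it reaches from about 0.35 to 0.9 m from the base axis. Payload 8.1 kg.
Tool frame: the origin (TCP) lies midway between the tips of the shut fingers; the grasp point (between the pads) lies 19 mm behind it; z points along the fingers, y is the line along which they close (so a half turn about z gives the same grasp; the last joint's range is limited). The gripper opens to 92 mm and grips with 3 to 60 N. Pads are 19 mm wide; open, the fingers measure 130 mm over their backs; the gripper's body (75 mm by 190 mm) begins 47 mm behind the grasp point.
Start: joints at [1.02, 0.434, 0.025, 1.573, -0.012, 1.134, -0.075], TCP at [0.271, -0.563, 0.227] pointing down, gripper open.
Joint ranges: [-2.62, 2.62], [-0.44, 2.09], [-1.27, 1.32], [0.08, 2.57], [-1.32, 4.46], [0.12, 2], [-2.74, 2.74]. Speed limits (rad/s): [2.22, 2.22, 3.01, 3.01, 3.14, 3.14, 3.14].

## Interface

Orientations are given as a unit quaternion [w, x, y, z].
In Python, from rig import env gives the robot as it stands. The module is installed in compiled form; this text tells all that it offers.
- The arm moves only by the tool send_rows, never from a script. Its argument "series" is a list of rows, each a list of 6 numbers: the shift along the tool's x, y, z normalised to -1 to 1, where 1 is 75 cm, then the turn, a rotation vector about the tool's x, y, z normalised to -1 to 1, where 1 is 360 degrees. In form: [[x, y, z, ax, ay, az], ...]. A call has 1 to 10 rows; each row is the pose to reach, as a shift and turn from the pose commanded when the call began, along the tool's axes at that moment, turning the shorter way round; what a row does not reach only later rows make up. A row lasts 1/12 s, in which the tool goes at most 41.7 mm and 7.16 degrees, less where a joint would pass 70% of its speed; a pose out of reach is approached as far as the arm can. A call with a number of a shift or a turn outside -1 to 1 is refused whole. A call with a gripper value outside its range is refused whole. "jaw" is the opening in per cent of the stroke, from 0 (shut) to 100 (fully open), set as the call begins (left out, the last holds). The fingers move at their own pace and stop on an object; "squeeze" is the grip in N (left out, the last holds). Time passes only in rows, so rows that repeat a pose let the fingers close. It gives the time, the measured TCP pose, the force and the opening at its end, in the units of the state.
- env.get_obs(): the state, without advancing time (a new reading comes with each control period).
- env.snapshot(name): name is "scene" or "side" or "wrist"; returns the picture (480x640x3 uint8, blue, green, red); there is no depth.
- env.calibration(name): a dict with "fov_y" (degrees; the focal length in pixels is half the picture's height over the tangent of half this angle, whatever the lens; pixels are square), "cx", "cy" (the principal point, pixels), "k1" (the pictures are not rectified: a ray, as slopes to the right and down, at radius r is drawn at 1 + k1 r^2 times it, then the intrinsics apply), "cam_to_world" (4x4, takes a point from camera to world coordinates). Camera axes: x right, y down, z forward; pixel columns grow to the right and rows downward; lengths in m; the calibration is good to about 2 mm. A picture is of the moment at which its call begins: read the wrist's pose just before it. calibration takes no time and is no camera call; for the wrist camera it gives the pose at the moment of the call.
- env.sign_off(): hands the job in, once; it reports no verdict.
The state is a dict: "t": time; "qpos": joint angles; "qvel": joint speeds; "joint_efforts": joint torques, N m; "tcp_pos": TCP position; "tool_rot": TCP orientation; "force": force on the tool from outside, world axes, zero at the start; "moment": the same for the moment, N m; "grip_width": finger opening in m.
Only numpy, scipy, OpenCV 4.12 (cv2) and the standard library are available. Lean on these libraries where they do the work, as an engineer would, in place of code of your own. Each camera call takes 0.05 s, during which the arm holds its last target. There are 200 camera calls.

## Working session

There is one attempt and no reset: what is moved stays moved. The work goes in short steps, Python scripts to look and compute and a tool call to move; the robot and the scene stay as the last step left them, time stands still between calls to the robot, and variables do not carry over. Pictures are saved under pics/ and viewed, on a budget of 10 in all, crops included, one or two more only if the job needs it, and the job is handed in when it is done.

Besides the shell and the picture viewer there is one more tool, called after ">>>" by a JSON object that holds its "op" and its "data". send_rows: Moves the arm, as the interface text tells. Scaled input: -1 to 1 covers 75 cm each way for a shift and 360 degrees each way for a turn. Its arguments: {"type":"object","properties":{"series":{"type":"array","items":{"type":"array","items":{"type":"number"}}},"jaw":{"type":"number"},"squeeze":{"type":"number"}},"required":["series"]}

```bash
mkdir -p pics
cat > h.py <<'E'
import numpy as np, cv2
from scipy.spatial.transform import Rotation as R
from rig import env
def cal(n):
    c=env.calibration(n); f=240/np.tan(np.radians(c['fov_y'])/2); return c,f
def rays(n,px,c=None):
    if c is None: c=env.calibration(n)
    f=240/np.tan(np.radians(c['fov_y'])/2)
    K=np.array([[f,0,c['cx']],[0,f,c['cy']],[0,0,1.]])
    u=cv2.undistortPoints(np.array(px,float).reshape(-1,1,2),K,np.array([c['k1'],0,0,0,0.])).reshape(-1,2)
    T=np.array(c['cam_to_world']); d=np.c_[u,np.ones(len(u))]@T[:3,:3].T
    return T[:3,3],d
def onz(n,px,z,c=None):
    o,d=rays(n,px,c); return o+d*((z-o[2])/d[:,2])[:,None]
def proj(n,P,c=None):
    if c is None: c=env.calibration(n)
    f=240/np.tan(np.radians(c['fov_y'])/2); T=np.array(c['cam_to_world'])
    p=(np.atleast_2d(P)-T[:3,3])@T[:3,:3]; s=p[:,:2]/p[:,2:]
    s=s*(1+c['k1']*(s**2).sum(1))[:,None]
    return s*f+[c['cx'],c['cy']]
def tri(a,b):
    A=0;B=0
    for o,d in (a,b):
        d=d/np.linalg.norm(d); M=np.eye(3)-np.outer(d,d); A=A+M; B=B+M@o
    return np.linalg.solve(A,B)
def tool():
    s=env.get_obs(); q=np.array(s['tool_rot']); return np.array(s['tcp_pos']),R.from_quat(q[[1,2,3,0]])
def move(p,Rt):
    """row for target TCP pose p, rotation Rt"""
    p0,R0=tool(); s=R0.inv().apply(np.array(p)-p0)/.75; w=(R0.inv()*Rt).as_rotvec()/(2*np.pi)
    return np.round(np.r_[s,w],4).tolist()
E
python3 - <<'E'
from h import *
s=env.get_obs();print({k:np.round(v,3) for k,v in s.items()})
for n in('scene','side','wrist'):
    c=env.calibration(n);print(n,c['fov_y'],c['cx'],c['cy'],c['k1'],np.round(c['cam_to_world'],3).tolist())
    cv2.imwrite(f'pics/{n}0.png',env.snapshot(n))
E
```

```text
{'t': np.float64(0.0), 'qpos': array([ 1.02 ,  0.435,  0.025,  1.574, -0.012,  1.134, -0.075]), 'qvel': array([-0.   , -0.001, -0.002, -0.001,  0.001,  0.001, -0.002]), 'joint_efforts': array([ 1.0000e-03, -6.6785e+01,  9.8600e-01, -3.1447e+01, -6.0000e-02,
        4.3000e-02,  0.0000e+00]), 'tcp_pos': array([ 0.27 , -0.563,  0.226]), 'tool_rot': array([-0.001,  0.975,  0.222, -0.   ]), 'force': array([ 0.469, -0.669, -0.3  ]), 'moment': array([ 0.004, -0.044,  0.036]), 'grip_width': np.float64(0.092)}
scene 49.03356534031654 321.8436628327615 242.3251868462874 0.0070252827532910084 [[-0.765, -0.455, 0.455, 0.139], [-0.644, 0.557, -0.525, 0.472], [-0.014, -0.695, -0.719, 0.799], [0.0, 0.0, 0.0, 1.0]]
side 52.54621646407735 316.28274099047866 239.75892983149623 0.016270592448527615 [[-0.998, -0.028, 0.047, 0.528], [-0.055, 0.575, -0.816, 0.714], [-0.004, -0.817, -0.576, 0.642], [0.0, 0.0, 0.0, 1.0]]
wrist 65.5527778389965 316.59385906013904 241.8109116211889 0.01969007510163759 [[0.433, -0.858, -0.277, 0.344], [-0.901, -0.412, -0.132, -0.527], [-0.001, 0.307, -0.952, 0.385], [0.0, 0.0, 0.0, 1.0]]
```

View pics/scene0.png

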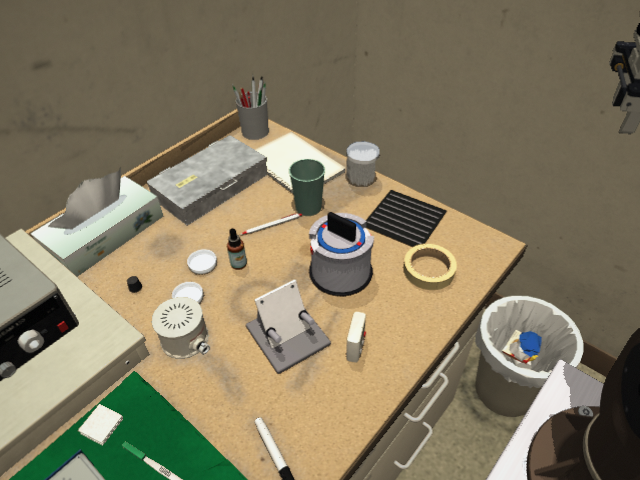

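View pics/side0.png

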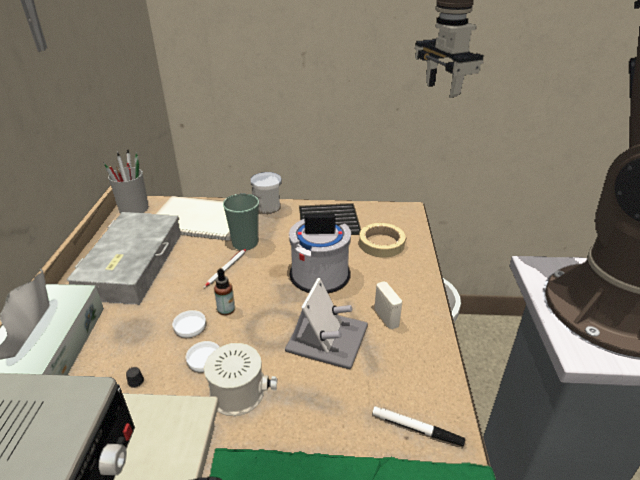

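The scene view shows the canister near (341,255), its blue lid and bar near (342,232), the mat near (406,217) and the rack near (288,325). In the side view they are at (320,255), (330,218) and (325,325). Next I'll measure them by colour.

```bash
cat > m.py <<'E'
from h import *
from scipy.optimize import least_squares
W={'scene':dict(lid=(300,205,385,265),mat=(360,180,455,255),rack=(240,270,335,375)),'side':dict(lid=(285,205,355,275),mat=(290,198,365,240),rack=(280,270,375,370))}
for n in W:
    im=cv2.imread(f'pics/{n}0.png'); hsv=cv2.cvtColor(im,cv2.COLOR_BGR2HSV)
    x0,y0,x1,y1=W[n]['lid']; h=hsv[y0:y1,x0:x1]
    blue=((h[...,0]>100)&(h[...,0]<125)&(h[...,1]>130)&(h[...,2]>60)).astype(np.uint8)
    ys,xs=np.nonzero(blue); P=onz(n,np.c_[xs+x0,ys+y0],.104)[:,:2]
    # outer rim: farthest point per angle, circle r=45
    c=np.median(P,0)
    hull=cv2.convexHull(P.astype(np.float32)).reshape(-1,2)
    r=least_squares(lambda c:np.linalg.norm(hull-c,axis=1)-.0445,hull.mean(0),loss='soft_l1',f_scale=.001)
    print(n,'lid c',r.x.round(4),'res',(r.fun*1000).round(1)[:15])
    red=(((h[...,0]<8)|(h[...,0]>172))&(h[...,1]>120)&(h[...,2]>70)).astype(np.uint8)
    k,L,st,ce=cv2.connectedComponentsWithStats(red)
    for i in range(1,k):
        if st[i,4]>3:
            p=ce[i]+[x0,y0]; print(' red',st[i].tolist(),p.round(1),'z104',onz(n,[p],.104)[0].round(4),'z75',onz(n,[p],.075)[0].round(4))
    blk=(h[...,2]<45).astype(np.uint8)
    k,L,st,ce=cv2.connectedComponentsWithStats(blk); i=1+np.argmax(st[1:,4])
    a,b,w,hh,A=st[i]; 
    q=cv2.approxPolyDP(cv2.convexHull(np.argwhere(L==i)[:,::-1].astype(np.int32)),2.,True).reshape(-1,2)+[x0,y0]
    print(' bar',q.tolist(),onz(n,q,.146).round(3)[:,:2].tolist())
    x0,y0,x1,y1=W[n]['mat']; v=hsv[y0:y1,x0:x1,2]; 
    m=cv2.morphologyEx((v<70).astype(np.uint8),cv2.MORPH_CLOSE,np.ones((5,5)))
    k,L,st,ce=cv2.connectedComponentsWithStats(m); i=1+np.argmax(st[1:,4])
    cn=cv2.convexHull(np.argwhere(L==i)[:,::-1].astype(np.int32)).reshape(-1,2)+[x0,y0]
    g=onz(n,cn,.003)[:,:2]; print(' mat rect',cv2.minAreaRect((g*1000).astype(np.float32)))
    x0,y0,x1,y1=W[n]['rack']; h=hsv[y0:y1,x0:x1]
    m=((h[...,1]<50)&(h[...,2]<115)).astype(np.uint8)
    m=cv2.morphologyEx(m,cv2.MORPH_OPEN,np.ones((3,3)))
    k,L,st,ce=cv2.connectedComponentsWithStats(m); i=1+np.argmax(st[1:,4])
    cn=cv2.convexHull(np.argwhere(L==i)[:,::-1].astype(np.int32)).reshape(-1,2)+[x0,y0]
    print(' foot rect',cv2.minAreaRect((onz(n,cn,.01)[:,:2]*1000).astype(np.float32)), cv2.approxPolyDP(cn,3,True).reshape(-1,2).tolist(),st[i].tolist())
    w=((h[...,1]<40)&(h[...,2]>150)).astype(np.uint8)
    k,L,st,ce=cv2.connectedComponentsWithStats(w); i=1+np.argmax(st[1:,4])
    cn=cv2.convexHull(np.argwhere(L==i)[:,::-1].astype(np.int32)).reshape(-1,2)+[x0,y0]
    print(' plate',cv2.approxPolyDP(cn,3,True).reshape(-1,2).tolist(),st[i].tolist())
a=cv2.resize(cv2.imread('pics/scene0.png')[190:380,235:400],None,fx=3,fy=3,interpolation=cv2.INTER_CUBIC)
b=cv2.resize(cv2.imread('pics/side0.png')[195:370,280:380],None,fx=3,fy=3,interpolation=cv2.INTER_CUBIC)
o=np.zeros((570,795,3),np.uint8);o[:a.shape[0],:a.shape[1]]=a;o[:b.shape[0],495:795]=b
cv2.imwrite('pics/crop.png',o)
E
python3 m.py
```

```text
scene lid c [ 0.5631 -0.0724] res [ 0.4 -0.4 -1.  -0.4 -0.3 -1.7 -0.7 -0.1  0.7  0.5  0.4 -0.2 -0.5 -0.4
 -0.5]
 red [0, 8, 2, 3, 5] [300.4 214.2] z104 [ 0.6595 -0.0671  0.104 ] z75 [ 0.6812 -0.0896  0.075 ]
 red [21, 19, 5, 4, 12] [323.2 225.7] z104 [ 0.6047 -0.0707  0.104 ] z75 [ 0.6241 -0.0933  0.075 ]
 red [57, 37, 4, 4, 11] [358.5 243.4] z104 [ 0.5248 -0.0759  0.104 ] z75 [ 0.5409 -0.0988  0.075 ]
 red [10, 41, 3, 8, 13] [311.2 249.6] z104 [ 0.5815 -0.0091  0.104 ] z75 [ 0.6    -0.0292  0.075 ]
 bar [[354, 240], [328, 229], [330, 212], [355, 224]] [[0.512, -0.044], [0.565, -0.037], [0.59, -0.073], [0.535, -0.077]]
 mat rect ((550.3665771484375, -281.48931884765625), (138.33656311035156, 139.39915466308594), 7.92735481262207)
 foot rect ((569.4251098632812, -22.442405700683594), (47.628700256347656, 60.452850341796875), 39.36985778808594) [[334, 294], [319, 288], [310, 270], [334, 270]] [70, 0, 25, 25, 478]
 plate [[304, 330], [279, 343], [265, 329], [255, 299], [295, 280], [304, 309]] [15, 10, 50, 64, 1957]
side lid c [ 0.5676 -0.0669] res [-0.7 -3.6 -2.8 -1.9  2.4  4.   5.3  7.
[... 203 characters left out ...]
 z75 [ 0.5265 -0.1168  0.075 ]
 red [14, 49, 5, 7, 27] [301.3 256.7] z104 [0.5961 0.0078 0.104 ] z75 [ 0.5997 -0.0304  0.075 ]
 bar [[344, 220], [333, 232], [306, 233], [303, 214], [339, 212], [344, 216]] [[0.52, -0.055], [0.539, -0.014], [0.588, -0.008], [0.598, -0.072], [0.53, -0.083], [0.52, -0.069]]
 mat rect ((554.5491333007812, -278.2545166015625), (137.0233917236328, 136.04306030273438), 6.976939678192139)
 foot rect ((572.6239013671875, 99.81723022460938), (83.72085571289062, 60.23313903808594), 79.83849334716797) [[323, 350], [292, 339], [301, 312], [325, 338]] [12, 42, 34, 39, 512]
 plate [[338, 335], [318, 336], [302, 308], [317, 278], [332, 303], [339, 323]] [22, 8, 38, 59, 1260]
```

View pics/crop.png

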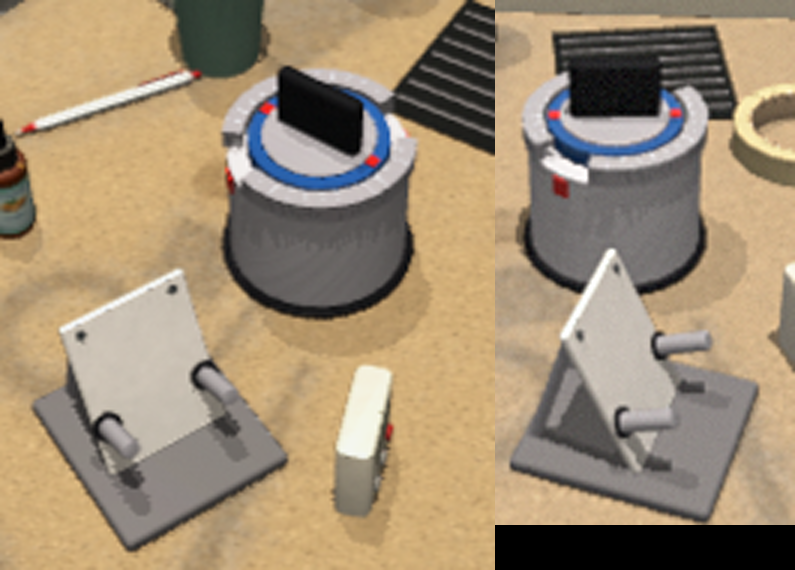

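```bash
cat > r.py <<'E'
from h import *
from scipy.optimize import least_squares
S=np.array([[60,330],[180,270],[103,422],[203,372],[128,448],[230,397],[33,405],[285,460]])/3+[235,190]
D=(np.array([[565,338],[612,250],[625,420],[660,347],[672,417],[706,340],[512,462],[757,385]])-[495,0])/3+[280,195]
os,ds=rays('scene',S);od,dd=rays('side',D)
P=np.array([tri((os,a),(od,b)) for a,b in zip(ds,dd)]);print(P.round(4))
u=np.array([.4226,0,.9063]);n=np.array([-.9063,0,.4226]);y=np.array([0,1,0])
# yl = +y side first if front -x: +y is left
def model(p,sgn=1):
    A=-.028*n
    L=[A+.03*u+.04*y,A+.03*u-.04*y,A-.039*u+.033*y,A-.039*u-.033*y,A-.039*u+.033*y+.034*n,A-.039*u-.033*y+.034*n]
    return R.from_euler('z',p[2]).apply(L)+[p[0],p[1],.087]
for N in('both',):
    def res(p):
        M=model(p);return np.r_[(proj('scene',M)-S[:6]).ravel(),(proj('side',M)-D[:6]).ravel()]
    f=least_squares(res,[.5,.1,0],x_scale=[.01,.01,.1]);print(f.x.round(4),f.fun.round(1))
    print((model(f.x)-P[:6]).round(4))
c=np.array([.5655,-.0727])
o,d=rays('side',[[301.3,256.7]]);d=d[0]
t=np.roots([d[:2]@d[:2],2*d[:2]@(o[:2]-c),(o[:2]-c)@(o[:2]-c)-.06**2]);q=o+d*t.min();print('slot',q,np.arctan2(*(q[:2]-c)[::-1]))
E
python3 r.py
```

```text
[[0.5831 0.1339 0.0965]
 [0.5612 0.0579 0.0957]
 [0.5505 0.1396 0.0421]
 [0.5324 0.0737 0.0363]
 [0.5236 0.1463 0.0513]
 [0.5042 0.0816 0.0483]
 [0.6148 0.1395 0.0027]
 [0.4715 0.0716 0.0032]]
[ 0.5335  0.1105 -0.292 ] [-1.3 -0.  -0.3 -0.6 -0.2  1.  -1.   0.4 -0.3  0.2 -1.  -0.8  0.6 -1.2
  1.5 -1.7 -1.   0.3 -0.4 -1.   1.1 -0.2  1.1 -0.6]
[[-0.0016  0.0039  0.0059]
 [-0.0028  0.0033  0.0066]
 [ 0.001  -0.0001 -0.0023]
 [ 0.0001  0.0025  0.0035]
 [-0.0016  0.0021  0.0029]
 [-0.0013  0.0036  0.0059]]
slot [ 0.59909784 -0.02298899  0.08061708] 0.9764539155999086
```

```bash
cat >> h.py <<'E'
def Rdown(yaw,tilt=0.):
    """tool x yawed, then tilted so that the tool's back leans toward +x by tilt"""
    x=np.array([np.cos(yaw),np.sin(yaw),0]);z=np.array([0,0,-1.])
    b=np.array([x,np.cross(z,x),z]).T
    return R.from_matrix(b)*R.from_euler('y',-tilt)
E
python3 - <<'E'
from h import *
print(move([.5655,-.0727,.26],Rdown(.06)))
t=Rdown(0,.5).apply([0,0,-1]);print(t)
# bystanders, rough px at top rim in the scene picture
for n,p,z in(('beaker',(307,170),.109),('tub',(363,152),.08),('bottle',(234,235),.1),('tape',(430,262),.025),('timer',(357,320),.062),('filt',(180,315),.068)): print(n,onz('scene',[p],z)[0].round(3))
E
```

```text
[0.6377, -0.4191, -0.0447, -0.0002, 0.0001, 0.0617]
[0.47942554 0.         0.87758256]
beaker [ 0.736 -0.174  0.109]
tub [ 0.705 -0.331  0.08 ]
bottle [0.721 0.052 0.1  ]
tape [ 0.429 -0.187  0.025]
timer [0.44  0.037 0.062]
filt [0.678 0.224 0.068]
```

>>> {"op": "send_rows", "data": {"series": [[0.6377, -0.4191, -0.0447, 0, 0, 0.0617], [0.6377, -0.4191, -0.0447, 0, 0, 0.0617], [0.6377, -0.4191, -0.0447, 0, 0, 0.0617], [0.6377, -0.4191, -0.0447, 0, 0, 0.0617], [0.6377, -0.4191, -0.0447, 0, 0, 0.0617], [0.6377, -0.4191, -0.0447, 0, 0, 0.0617], [0.6377, -0.4191, -0.0447, 0, 0, 0.0617], [0.6377, -0.4191, -0.0447, 0, 0, 0.0617], [0.6377, -0.4191, -0.0447, 0, 0, 0.0617], [0.6377, -0.4191, -0.0447, 0, 0, 0.0617]], "jaw": 100}}

```text
t: 0.98
tcp_pos: [0.4845, -0.2068, 0.2511]
tool_rot: [0.0, 1.0, 0.03, -0.0]
force: [1.0, -0.4, 1.0]
grip_width: 0.0921
```

Run:
```python
from h import *
print(env.get_obs()['qpos'].round(3),move([.5655,-.0727,.26],Rdown(.06)))
```

```text
[ 0.36   0.259 -0.073  1.771  0.021  1.112 -1.231] [0.1185, -0.172, -0.0119, 0.0, 0.0, -0.0]
```

>>> {"op": "send_rows", "data": {"series": [[0.1185, -0.172, -0.0119, 0, 0, 0], [0.1185, -0.172, -0.0119, 0, 0, 0], [0.1185, -0.172, -0.0119, 0, 0, 0], [0.1185, -0.172, -0.0119, 0, 0, 0], [0.1185, -0.172, -0.0119, 0, 0, 0], [0.1185, -0.172, -0.0119, 0, 0, 0], [0.1185, -0.172, -0.0119, 0, 0, 0]]}}

```text
t: 1.57
tcp_pos: [0.5646, -0.0752, 0.2595]
tool_rot: [0.0, 1.0, 0.03, -0.001]
force: [-0.9, -0.6, 0.5]
grip_width: 0.092
```

```bash
cat > w.py <<'E'
from h import *
import sys
name=sys.argv[1]
def look():
    c=env.calibration('wrist'); im=env.snapshot('wrist'); return c,im
c,im=look(); cv2.imwrite(f'pics/{name}.png',im)
h=cv2.cvtColor(im,cv2.COLOR_BGR2HSV)
red=(((h[...,0]<8)|(h[...,0]>172))&(h[...,1]>120)&(h[...,2]>70)).astype(np.uint8)
k,L,st,ce=cv2.connectedComponentsWithStats(red)
for i in range(1,k):
    if st[i,4]>25:print(' red',st[i].tolist(),ce[i].round(1),'z104',onz('wrist',[ce[i]],.104,c)[0].round(4),'z75',onz('wrist',[ce[i]],.075,c)[0].round(4))
print(tool()[0].round(4))
E
python3 w.py w1
```

```text
red [392, 27, 9, 8, 42] [396.  31.] z104 [ 0.7136 -0.1257  0.104 ] z75 [ 0.7197 -0.1309  0.075 ]
 red [258, 171, 9, 13, 27] [262.  176.4] z104 [ 0.6001 -0.0277  0.104 ] z75 [ 0.5958 -0.0237  0.075 ]
 red [309, 173, 9, 8, 72] [313.  176.5] z104 [ 0.6027 -0.0702  0.104 ] z75 [ 0.5986 -0.0702  0.075 ]
[ 0.5644 -0.076   0.2596]
```

View pics/w1.png

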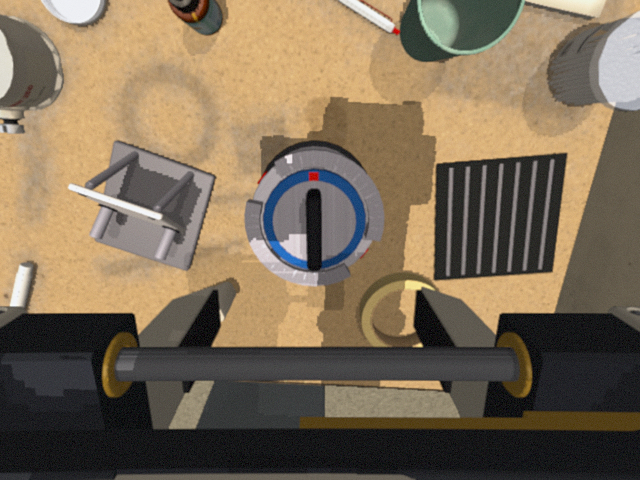

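The wrist view shows the lid at about (314,219), with the collar gaps at upper-left (249,200)–(283,160) and lower-right (350,272)–(372,238). The mat is at (437–566, 153–279), and the rack foot's corners are near (120,141), (215,174), (189,268) and (92,236).

```bash
cat > w2.py <<'E'
from h import *
from scipy.optimize import least_squares
c=env.calibration('wrist'); im=cv2.imread('pics/w1.png');h=cv2.cvtColor(im,cv2.COLOR_BGR2HSV)
b=(h[...,0]>100)&(h[...,0]<125)&(h[...,1]>130)&(h[...,2]>60);b[:160]=0;b[290:]=0;b[:,:240]=0;b[:,390:]=0
ys,xs=np.nonzero(b);P=onz('wrist',np.c_[xs,ys],.104,c)[:,:2];hull=cv2.convexHull(P.astype(np.float32)).reshape(-1,2)
r=least_squares(lambda q:np.linalg.norm(hull-q[:2],axis=1)-q[2],[.565,-.073,.045],loss='soft_l1',f_scale=.001);C=r.x[:2];print('lid',r.x)
for pr in([(249,200),(283,160)],[(350,272),(372,238)]):
    q=onz('wrist',pr,.104,c)[:,:2]-C; a=np.arctan2(q[:,1],q[:,0]);print(a,a.mean(),np.linalg.norm(q,axis=1))
# bar: top edge ends
q=onz('wrist',[(314,190),(314,269)],.146,c);print('bar',q)
v=h[...,2]; m=np.zeros_like(v);m[140:290,425:580]=(v<75)[140:290,425:580]
m=cv2.morphologyEx(m,cv2.MORPH_OPEN,np.ones((5,5)));cn=cv2.convexHull(np.argwhere(m)[:,::-1].astype(np.int32)).reshape(-1,2)
print(cv2.minAreaRect((onz('wrist',cn,.003,c)[:,:2]*1000).astype(np.float32)))
f=onz('wrist',[(120,141),(215,174),(189,268),(92,236)],.01,c);print(f.round(4),f.mean(0),np.linalg.norm(np.diff(f,axis=0),axis=1))
d=(f[0]+f[1]-f[2]-f[3]);print('rack yaw',np.arctan2(d[1],d[0]))
E
python3 w2.py
```

```text
lid [ 0.5641885  -0.07399251  0.04395378]
[1.30773735 0.51347474] 0.9106060456969027 [0.05833566 0.05780502]
[-2.48407285 -1.80715004] -2.1456114460624605 [0.05802317 0.0535375 ]
bar [[ 0.59858238 -0.07236828  0.146     ]
 [ 0.53629698 -0.07588865  0.146     ]]
((551.3236083984375, -282.911865234375), (137.73724365234375, 138.42881774902344), 7.803868770599365)
[[0.6141 0.1334 0.01  ]
 [0.5857 0.0351 0.01  ]
 [0.474  0.0683 0.01  ]
 [0.5071 0.1757 0.01  ]] [0.54522157 0.10312676 0.01      ] [0.10228938 0.1164747  0.11241756]
rack yaw -0.33227770285594593
```

Run:
```python
from h import *
print(move([.5645,-.0738,.109],Rdown(.06)))
```

```text
[0.0005, -0.0031, 0.2008, 0.0001, 0.0002, -0.0002]
```

>>> {"op": "send_rows", "data": {"series": [[0.0005, -0.0031, 0.05, 0, 0, 0], [0.0005, -0.0031, 0.1, 0, 0, 0], [0.0005, -0.0031, 0.14, 0, 0, 0], [0.0005, -0.0031, 0.17, 0, 0, 0], [0.0005, -0.0031, 0.2, 0, 0, 0], [0.0005, -0.0031, 0.2, 0, 0, 0], [0.0005, -0.0031, 0.2, 0, 0, 0]]}}

```text
t: 2.2
tcp_pos: [0.5641, -0.0737, 0.1095]
tool_rot: [0.0, 1.0, 0.029, -0.001]
force: [-1.0, -0.4, 0.5]
grip_width: 0.0918
```

>>> {"op": "send_rows", "data": {"series": [[0, 0, 0, 0, 0, 0], [0, 0, 0, 0, 0, 0], [0, 0, 0, 0, 0, 0], [0, 0, 0, 0, 0, 0], [0, 0, 0, 0, 0, 0], [0, 0, 0, 0, 0, 0], [0, 0, 0, 0, 0, 0], [0, 0, 0, 0, 0, 0], [0, 0, 0, 0, 0, 0], [0, 0, 0, 0, 0, 0]], "jaw": 0, "squeeze": 20}}

```text
t: 3.03
tcp_pos: [0.5652, -0.0723, 0.1098]
tool_rot: [0.0, 1.0, 0.03, -0.0]
force: [0.3, -0.0, 0.0]
grip_width: 0.0298
```

>>> {"op": "send_rows", "data": {"series": [[0, 0, 0, 0, 0, 0], [0, 0, 0, 0, 0, 0], [0, 0, 0, 0, 0, 0], [0, 0, 0, 0, 0, 0], [0, 0, 0, 0, 0, 0], [0, 0, 0, 0, 0, 0]]}}

```text
t: 3.53
tcp_pos: [0.5652, -0.0723, 0.1099]
tool_rot: [0.0, 1.0, 0.03, 0.0]
force: [0.5, -0.7, -0.2]
grip_width: 0.0122
```

>>> {"op": "send_rows", "data": {"series": [[0, 0, 0, 0, 0, -0.016], [0, 0, 0, 0, 0, -0.032], [0, 0, 0, 0, 0, -0.048], [0, 0, 0, 0, 0, -0.064], [0, 0, 0, 0, 0, -0.08], [0, 0, 0, 0, 0, -0.096], [0, 0, 0, 0, 0, -0.112], [0, 0, 0, 0, 0, -0.126], [0, 0, 0, 0, 0, -0.14], [0, 0, 0, 0, 0, -0.14]]}}

```text
t: 4.37
tcp_pos: [0.5652, -0.0725, 0.1099]
tool_rot: [-0.0, 0.891, 0.454, 0.0]
force: [0.1, -0.6, -0.6]
grip_width: 0.0118
```

Run:
```python
from h import *
s=env.get_obs();print(s['force'].round(1),s['moment'].round(2),s['tcp_pos'].round(4),tool()[1].as_matrix()[:,0],s['qpos'].round(2))
im=env.snapshot('scene');im2=env.snapshot('side')
a=cv2.resize(im[200:300,290:390],(400,400),interpolation=cv2.INTER_CUBIC);b=cv2.resize(im2[195:295,270:370],(400,400),interpolation=cv2.INTER_CUBIC)
cv2.imwrite('pics/t1.png',np.hstack([a,b]))
```

```text
[ 0.1 -0.6 -0.6] [-0.13 -0.14  0.04] [ 0.5652 -0.0725  0.1099] [5.86952599e-01 8.09621298e-01 3.98230554e-05] [ 0.29  0.5  -0.36  1.82  0.22  0.86 -0.8 ]
```

View pics/t1.png

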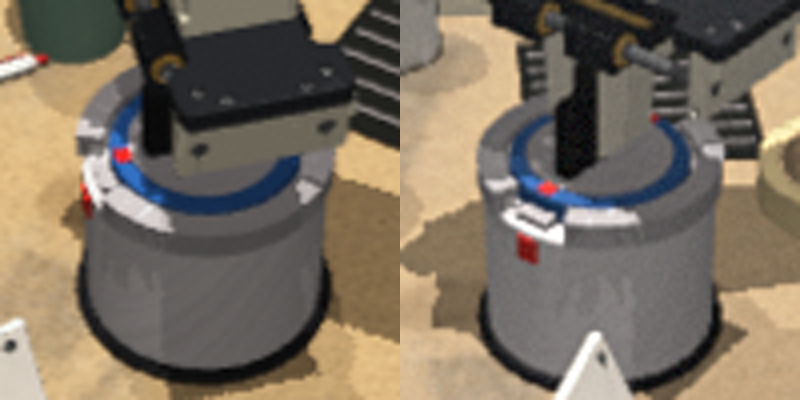

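The side crop shows a lug sitting in the slot at about (540,217), above the red wall mark at (527,248), close to the slot's middle. I'll lift.

>>> {"op": "send_rows", "data": {"series": [[0, 0, -0.003, 0, 0, 0], [0, 0, -0.006, 0, 0, 0], [0, 0, -0.01, 0, 0, 0], [0, 0, -0.015, 0, 0, 0], [0, 0, -0.02, 0, 0, 0], [0, 0, -0.02, 0, 0, 0]], "squeeze": 30}}

```text
t: 4.97
tcp_pos: [0.5658, -0.0722, 0.1259]
tool_rot: [0.0, 0.892, 0.453, 0.001]
force: [0.0, -0.2, -1.4]
grip_width: 0.0121
```

Run:
```python
from h import *
print(move([.5655,-.0725,.19],Rdown(.943)))
print(move([.5515,-.2815,.19],Rdown(-.45)))
```

```text
[-0.0005, -0.0, -0.0854, 0.0002, -0.0001, -0.0006]
[-0.2364, 0.1494, -0.0854, 0.0001, -0.0002, 0.2211]
```

>>> {"op": "send_rows", "data": {"series": [[0, 0, -0.03, 0, 0, 0], [0, 0, -0.06, 0, 0, 0], [0, 0, -0.085, 0, 0, 0], [-0.03, 0.02, -0.085, 0, 0, 0.015], [-0.06, 0.04, -0.085, 0, 0, 0.034], [-0.09, 0.06, -0.085, 0, 0, 0.053], [-0.125, 0.08, -0.085, 0, 0, 0.072], [-0.16, 0.1, -0.085, 0, 0, 0.091], [-0.19, 0.12, -0.085, 0, 0, 0.11], [-0.2364, 0.1494, -0.085, 0, 0, 0.129]]}}

```text
t: 5.8
tcp_pos: [0.5517, -0.2798, 0.189]
tool_rot: [-0.001, 0.998, 0.063, 0.0]
force: [0.7, 0.8, -0.6]
grip_width: 0.0118
```

>>> {"op": "send_rows", "data": {"series": [[0, 0, 0, 0, 0, 0.018], [0, 0, 0, 0, 0, 0.036], [0, 0, 0, 0, 0, 0.054], [0, 0, 0, 0, 0, 0.072], [0, 0, 0, 0, 0, 0.086], [0, 0, 0, 0, 0, 0.092], [0, 0, 0, 0, 0, 0.092], [0, 0, 0, 0, 0, 0.092]]}}

```text
t: 6.47
tcp_pos: [0.5511, -0.2814, 0.1887]
tool_rot: [0.0, 0.975, -0.222, -0.0]
force: [-0.4, 0.8, -0.7]
grip_width: 0.0119
```

Run:
```python
from h import *
s=env.get_obs();print(s['qpos'].round(2),s['tcp_pos'],s['force'].round(1))
print(move([.5515,-.2815,.026],Rdown(-.45)))
```

```text
[ 0.39  0.46 -0.    1.64  0.    1.05 -1.63] [ 0.55108465 -0.28137398  0.18865715] [-0.4  0.8 -0.7]
[0.0006, -0.0001, 0.2169, 0.0, 0.0, 0.0004]
```

>>> {"op": "send_rows", "data": {"series": [[0.0006, 0, 0.04, 0, 0, 0], [0.0006, 0, 0.08, 0, 0, 0], [0.0006, 0, 0.12, 0, 0, 0], [0.0006, 0, 0.16, 0, 0, 0], [0.0006, 0, 0.19, 0, 0, 0], [0.0006, 0, 0.205, 0, 0, 0], [0.0006, 0, 0.212, 0, 0, 0], [0.0006, 0, 0.217, 0, 0, 0], [0.0006, 0, 0.217, 0, 0, 0], [0.0006, 0, 0.217, 0, 0, 0]]}}

```text
t: 7.3
tcp_pos: [0.5524, -0.2821, 0.0272]
tool_rot: [0.0, 0.975, -0.222, 0.001]
force: [0.5, 0.1, -1.4]
grip_width: 0.012
```

>>> {"op": "send_rows", "data": {"series": [[0, 0, 0.0015, 0, 0, 0], [0, 0, 0.003, 0, 0, 0], [0, 0, 0.0045, 0, 0, 0], [0, 0, 0.0045, 0, 0, 0], [0, 0, 0.0045, 0, 0, 0]]}}

```text
t: 7.72
tcp_pos: [0.5518, -0.2819, 0.0229]
tool_rot: [0.0, 0.975, -0.223, 0.0]
force: [0.0, 1.1, 1.8]
grip_width: 0.0121
```

>>> {"op": "send_rows", "data": {"series": [[0, 0, 0, 0, 0, 0], [0, 0, 0, 0, 0, 0], [0, 0, 0, 0, 0, 0], [0, 0, 0, 0, 0, 0], [0, 0, 0, 0, 0, 0], [0, 0, 0, 0, 0, 0], [0, 0, 0, 0, 0, 0], [0, 0, 0, 0, 0, 0]], "jaw": 60}}

```text
t: 8.38
tcp_pos: [0.5515, -0.2818, 0.0225]
tool_rot: [0.0, 0.975, -0.223, -0.0]
force: [0.2, 0.3, -0.1]
grip_width: 0.0543
```

>>> {"op": "send_rows", "data": {"series": [[0, 0, -0.02, 0, 0, 0], [0, 0, -0.06, 0, 0, 0], [0, 0, -0.11, 0, 0, 0], [0, 0, -0.16, 0, 0, 0], [0, 0, -0.2, 0, 0, 0], [0, 0, -0.24, 0, 0, 0], [0, 0, -0.24, 0, 0, 0], [0, 0, -0.24, 0, 0, 0]]}}

```text
t: 9.05
tcp_pos: [0.5525, -0.2822, 0.2046]
tool_rot: [0.0, 0.975, -0.223, 0.002]
force: [-0.4, 0.4, -0.1]
grip_width: 0.0547
```

```bash
python3 w.py w3
python3 - <<'E'
from h import *
from scipy.optimize import least_squares
c=env.calibration('wrist'); im=cv2.imread('pics/w3.png');h=cv2.cvtColor(im,cv2.COLOR_BGR2HSV)
b=((h[...,0]>100)&(h[...,0]<125)&(h[...,1]>130)&(h[...,2]>60)).astype(np.uint8)
k,L,st,ce=cv2.connectedComponentsWithStats(b);i=1+np.argmax(st[1:,4]);print(st[i])
P=onz('wrist',np.argwhere(L==i)[:,::-1],.017,c)[:,:2];hull=cv2.convexHull(P.astype(np.float32)).reshape(-1,2)
print(least_squares(lambda q:np.linalg.norm(hull-q[:2],axis=1)-q[2],[.55,-.28,.045],loss='soft_l1',f_scale=.001).x)
h2=(((h[...,0]<8)|(h[...,0]>172))&(h[...,1]>120)&(h[...,2]>70)).astype(np.uint8);h2[:,:150]=0
k,L,st,ce=cv2.connectedComponentsWithStats(h2)
for i in range(1,k):
    if st[i,4]>25: print(ce[i].round(0),onz('wrist',[ce[i]],.017,c)[0].round(4))
E
```

```text
red [313, 171, 8, 8, 58] [316.5 174.1] z104 [ 0.5958 -0.3039  0.104 ] z75 [ 0.5925 -0.3023  0.075 ]
 red [441, 197, 10, 7, 49] [445.2 200. ] z104 [ 0.5401 -0.3776  0.104 ] z75 [ 0.5306 -0.3842  0.075 ]
 red [474, 202, 20, 18, 157] [483.7 209.5] z104 [ 0.522  -0.3997  0.104 ] z75 [ 0.5104 -0.4087  0.075 ]
[ 0.5515 -0.2817  0.2028]
[ 270  168   95   90 2113]
[ 0.54965732 -0.28183219  0.04464843]
[317. 174.] [ 0.5844 -0.2984  0.017 ]
[445. 200.] [ 0.5105 -0.3963  0.017 ]
[484. 209.] [ 0.4863 -0.4257  0.017 ]
```

View pics/w3.png

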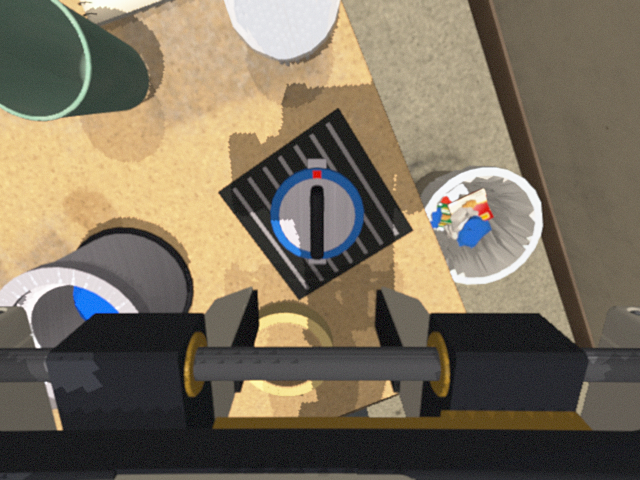

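The wrist view shows the lid lying flat and centred on the mat at about (317,215), bar up and released. Before regrasping I'll use the free gripper to test reach at the rack and look at the rack up close.

```bash
cat >> h.py <<'E'
S=np.radians(35); H=.041
def lidR(e,lean=0.):  # lid x along yaw e, leaning z away from it by lean (lid x goes uphill)
    return R.from_euler('z',e)*R.from_euler('y',-lean)
RL_T=lidR(np.pi).inv()*Rdown(0,-S)      # tool in lid frame (tool x opposite lid x)
def tcp_for(lid,RL):
    Rt=RL*RL_T; return np.array(lid)+RL.apply([0,0,H])+.019*Rt.apply([0,0,1]),Rt
def rack_lid(seat,yaw,out=0,up=0):
    RL=lidR(yaw,np.radians(65)); n=RL.apply([0,0,1]);u=RL.apply([1,0,0])
    return np.array(seat)-.028*n+out*n+up*u,RL
SEAT=np.array([.5335,.1105,.087]);RY=-.292
E
python3 - <<'E'
from h import *
l,RL=rack_lid(SEAT,RY);print(RL.as_matrix().round(3))
p,Rt=tcp_for(l,RL);print(p,Rt.as_matrix().round(3))
pm,Rm=tcp_for([.5497,-.2818,.003],lidR(-.45+np.pi));print(pm,Rm.as_matrix().round(3))
print((Rdown(2.85).inv()*tool()[1]).as_rotvec())
p=p-Rt.apply([0,0,.13])
print(p,move([.47,.02,.26],Rdown(.9)),move(p,Rt))
E
```

```text
[[ 0.405  0.288 -0.868]
 [-0.122  0.958  0.261]
 [ 0.906  0.     0.423]]
[0.5313146  0.11115692 0.07603955] [[-0.829  0.288  0.479]
 [ 0.249  0.958 -0.144]
 [-0.5   -0.    -0.866]]
[ 0.55951303 -0.28654023  0.02843611] [[ 0.738 -0.435  0.516]
 [-0.356 -0.9   -0.249]
 [ 0.574  0.    -0.819]]
[ 1.25914411e-03  4.76682516e-05 -2.98432107e+00]
[0.46906604 0.12986834 0.18862286] [-0.2725, -0.3153, -0.0765, 0.0001, -0.0001, -0.2147] [-0.3372, -0.4467, 0.0187, 0.1229, -0.0097, 0.4596]
```

>>> {"op": "send_rows", "data": {"series": [[-0.0275, -0.0315, -0.0765, 0, 0, -0.0199], [-0.055, -0.063, -0.0765, 0, 0, -0.0398], [-0.083, -0.095, -0.0765, 0, 0, -0.0597], [-0.11, -0.126, -0.0765, 0, 0, -0.0796], [-0.136, -0.158, -0.0765, 0, 0, -0.0995], [-0.164, -0.19, -0.0765, 0, 0, -0.1194], [-0.19, -0.22, -0.0765, 0, 0, -0.1393], [-0.218, -0.252, -0.0765, 0, 0, -0.1592], [-0.245, -0.283, -0.0765, 0, 0, -0.1791], [-0.2725, -0.3153, -0.0765, 0, 0, -0.199]]}}

```text
t: 9.93
tcp_pos: [0.4685, 0.0211, 0.2584]
tool_rot: [-0.0, 0.92, 0.393, -0.001]
force: [0.5, 0.6, 0.6]
grip_width: 0.055
```

```bash
cat > go.py <<'E'
from h import *
import sys
def go(p,Rt,k=1):
    r=np.array(move(p,Rt)); print('row',r.tolist(),'shift mm',(r[:3]*750).round(1),'deg',np.linalg.norm(r[3:])*360, env.get_obs()['qpos'].round(2))
E
python3 - <<'E'
from go import *
l,RL=rack_lid(SEAT,RY);p,Rt=tcp_for(l,RL);p=p-Rt.apply([0,0,.13]);go(p,Rt);print(tool())
E
```

```text
row [0.1055, -0.0996, 0.093, -0.0853, -0.052, -0.3163] shift mm [ 79.1 -74.7  69.8] deg 119.41248296555935 [ 0.17  0.18 -0.38  1.86  0.07  1.11 -1.  ]
(array([0.46845369, 0.02106228, 0.25839921]), Rotation.from_matrix(array([[ 6.91588697e-01,  7.22286400e-01, -2.72576382e-03],
                            [ 7.22288665e-01, -6.91591671e-01, -2.13465434e-04],
                            [-2.03929874e-03, -1.82115803e-03, -9.99996262e-01]])))
```

>>> {"op": "send_rows", "data": {"series": [[0.01, -0.01, 0.01, -0.0085, -0.0052, -0.0316], [0.02, -0.02, 0.02, -0.0142, -0.0087, -0.0527], [0.03, -0.03, 0.03, -0.0184, -0.0112, -0.0685], [0.04, -0.04, 0.04, -0.0235, -0.0143, -0.087], [0.05, -0.05, 0.05, -0.0286, -0.0174, -0.106], [0.06, -0.06, 0.06, -0.0337, -0.0206, -0.125], [0.07, -0.07, 0.07, -0.0388, -0.0237, -0.144], [0.08, -0.08, 0.08, -0.044, -0.0268, -0.163], [0.095, -0.09, 0.09, -0.05, -0.03, -0.182], [0.1055, -0.0996, 0.093, -0.0853, -0.052, -0.3163]]}}

```text
t: 10.77
tcp_pos: [0.4702, 0.1294, 0.1877]
tool_rot: [0.175, 0.526, 0.832, -0.027]
force: [0.1, 0.3, -1.1]
grip_width: 0.0551
```

Run:
```python
from go import *
l,RL=rack_lid(SEAT,RY);p,Rt=tcp_for(l,RL);p=p-Rt.apply([0,0,.13]);go(p,Rt)
```

```text
row [0.0008, -0.001, -0.0017, -0.0341, -0.0202, -0.1264] shift mm [ 0.6 -0.8 -1.3] deg 47.68853296128955 [-0.14  0.25 -0.59  2.07  0.64  0.92 -0.68]
```

>>> {"op": "send_rows", "data": {"series": [[0, 0, 0, -0.0341, -0.0202, -0.1264], [0, 0, 0, -0.0341, -0.0202, -0.1264], [0, 0, 0, -0.0341, -0.0202, -0.1264], [0, 0, 0, -0.0341, -0.0202, -0.1264], [0, 0, 0, -0.0341, -0.0202, -0.1264], [0, 0, 0, -0.0341, -0.0202, -0.1264], [0, 0, 0, -0.0341, -0.0202, -0.1264], [0, 0, 0, -0.0341, -0.0202, -0.1264], [0, 0, 0, -0.0341, -0.0202, -0.1264]]}}

```text
t: 11.52
tcp_pos: [0.4706, 0.1281, 0.1891]
tool_rot: [0.256, 0.146, 0.955, -0.038]
force: [0.7, 0.2, 0.1]
grip_width: 0.0551
```

Run:
```python
from go import *
l,RL=rack_lid(SEAT,RY);p,Rt=tcp_for(l,RL);p=p-Rt.apply([0,0,.13]);go(p,Rt)
c=env.calibration('wrist');im=env.snapshot('wrist');cv2.imwrite('pics/w4.png',im)
import pickle;pickle.dump(c,open('c4.pkl','wb'))
u=np.array([.4226,0,.9063]);n=np.array([-.9063,0,.4226]);y=np.array([0,1,0])
A=-.028*n;L=[A+.03*u+.04*y,A+.03*u-.04*y]+[A-.039*u+s*.033*y+k*n for k in(0,.034) for s in(1,-1)]
print(proj('wrist',R.from_euler('z',RY).apply(L)+SEAT,c).round(0).tolist())
```

```text
row [0.0026, 0.0017, -0.0007, -0.0004, 0.0, -0.0016] shift mm [ 2.   1.3 -0.5] deg 0.5937272100889431 [-0.1   0.16 -0.66  2.27  0.94  0.69 -0.2 ]
[[368.0, 285.0], [272.0, 285.0], [356.0, 208.0], [282.0, 209.0], [360.0, 192.0], [278.0, 193.0]]
```

View pics/w4.png

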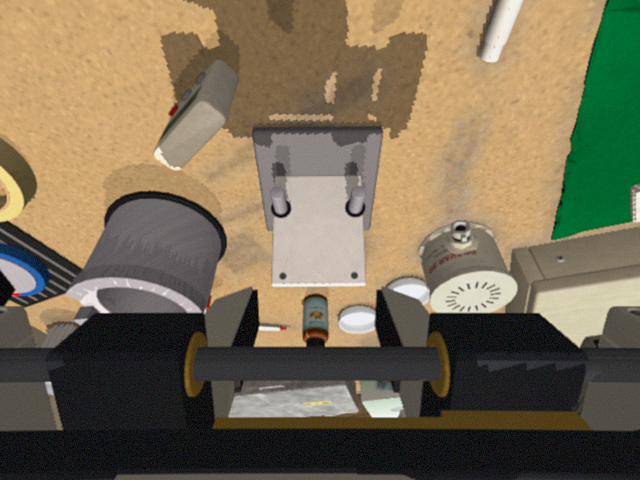

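The close view shows the plate corners at (272,285) and (366,285) and the pin bases at (281,208) and (356,208). These match the predicted positions to about 1–2 px, so the rack pose and reach are confirmed. I'll go back and regrasp.

Run:
```python
from go import *
go([.47,.02,.26],Rdown(1.2))
```

```text
row [-0.0834, -0.1382, -0.061, 0.0686, 0.0632, 0.2542] shift mm [ -62.6 -103.6  -45.8] deg 97.47816198513388 [-0.1   0.16 -0.66  2.27  0.94  0.69 -0.2 ]
```

>>> {"op": "send_rows", "data": {"series": [[-0.0834, -0.1382, -0.061, 0.0686, 0.0632, 0.2542], [-0.0834, -0.1382, -0.061, 0.0686, 0.0632, 0.2542], [-0.0834, -0.1382, -0.061, 0.0686, 0.0632, 0.2542], [-0.0834, -0.1382, -0.061, 0.0686, 0.0632, 0.2542], [-0.0834, -0.1382, -0.061, 0.0686, 0.0632, 0.2542], [-0.0834, -0.1382, -0.061, 0.0686, 0.0632, 0.2542], [-0.0834, -0.1382, -0.061, 0.0686, 0.0632, 0.2542], [-0.0834, -0.1382, -0.061, 0.0686, 0.0632, 0.2542], [-0.0834, -0.1382, -0.061, 0.0686, 0.0632, 0.2542], [-0.0834, -0.1382, -0.061, 0.0686, 0.0632, 0.2542]]}}

```text
t: 12.4
tcp_pos: [0.4709, 0.0212, 0.2606]
tool_rot: [0.075, 0.688, 0.722, -0.011]
force: [0.2, -1.1, 1.0]
grip_width: 0.0551
```

Run:
```python
from go import *
p,Rt=tcp_for([.5497,-.2818,.003],lidR(-.45+np.pi)); go(p-Rt.apply([0,0,.14]),Rt); print(p-Rt.apply([0,0,.14]),tool()[0])
```

```text
row [-0.3422, -0.0119, 0.2001, -0.0718, 0.0569, 0.3253] shift mm [-256.6   -8.9  150.1] deg 121.66345804718851 [ 0.16  0.15 -0.48  1.92  0.24  1.05 -0.38]
[ 0.4872065 -0.2516122  0.1431174] [0.47086656 0.02118755 0.26059892]
```

>>> {"op": "send_rows", "data": {"series": [[-0.02, 0, 0.01, -0.0042, 0.0033, 0.019], [-0.04, -0.001, 0.02, -0.0084, 0.0066, 0.038], [-0.08, -0.002, 0.04, -0.0126, 0.01, 0.057], [-0.12, -0.003, 0.06, -0.0168, 0.0133, 0.076], [-0.16, -0.004, 0.08, -0.021, 0.0166, 0.095], [-0.2, -0.006, 0.1, -0.0252, 0.02, 0.114], [-0.24, -0.008, 0.12, -0.0294, 0.0233, 0.133], [-0.28, -0.01, 0.15, -0.0336, 0.0266, 0.152], [-0.31, -0.011, 0.175, -0.0378, 0.03, 0.171], [-0.3422, -0.0119, 0.2, -0.042, 0.0333, 0.19]]}}

```text
t: 13.23
tcp_pos: [0.4892, -0.2545, 0.1434]
tool_rot: [0.082, 0.955, 0.211, 0.192]
force: [-0.2, 1.7, 0.7]
grip_width: 0.0547
```

Run:
```python
from go import *
p,Rt=tcp_for([.5497,-.2818,.003],lidR(-.45+np.pi)); go(p-Rt.apply([0,0,.14]),Rt)
```

```text
row [-0.0006, -0.0046, -0.001, -0.0297, 0.023, 0.135] shift mm [-0.4 -3.4 -0.8] deg 50.446380088168866 [ 0.64  0.26 -0.21  2.2  -0.17  0.29 -0.54]
```

>>> {"op": "send_rows", "data": {"series": [[0, 0, 0, -0.0297, 0.023, 0.135], [0, 0, 0, -0.0297, 0.023, 0.135], [0, 0, 0, -0.0297, 0.023, 0.135], [0, 0, 0, -0.0297, 0.023, 0.135], [0, 0, 0, -0.0297, 0.023, 0.135], [0, 0, 0, -0.0297, 0.023, 0.135], [0, 0, 0, -0.0297, 0.023, 0.135], [0, 0, 0, -0.0297, 0.023, 0.135], [0, 0, 0, -0.0297, 0.023, 0.135]]}}

```text
t: 13.98
tcp_pos: [0.4904, -0.2539, 0.1512]
tool_rot: [0.065, 0.953, -0.127, 0.267]
force: [0.3, -0.7, 0.3]
grip_width: 0.0552
```

Run:
```python
from go import *
p,Rt=tcp_for([.5497,-.2818,.003],lidR(-.45+np.pi)); go(p-Rt.apply([0,0,.14]),Rt); go(p,Rt)
```

```text
row [-0.0097, -0.0024, 0.0064, -0.0073, 0.0081, 0.0274] shift mm [-7.3 -1.8  4.8] deg 10.616399389623584 [ 0.    0.21  0.45  2.37 -1.31  0.12 -0.14]
row [-0.001, 0.0069, 0.1927, -0.0073, 0.0081, 0.0274] shift mm [ -0.8   5.2 144.5] deg 10.616399389623584 [ 0.    0.21  0.45  2.37 -1.31  0.12 -0.14]
```

The retracted outward-tilt pose at the mat runs into joints 5 and 6's limits. I'll take the slant from the far side instead, with the tool x at the orientation already tested at the rack.

Run:
```python
from go import *
go([.52,-.24,.26],Rdown(1.1))
```

```text
row [0.1051, -0.0206, -0.1073, 0.068, -0.0675, -0.2112] shift mm [ 78.8 -15.4 -80.5] deg 83.4902714332634 [ 0.    0.21  0.45  2.37 -1.31  0.12 -0.14]
```

>>> {"op": "send_rows", "data": {"series": [[0.04, -0.01, -0.06, 0.008, -0.008, -0.02], [0.07, -0.02, -0.1073, 0.015, -0.015, -0.045], [0.1051, -0.0206, -0.1073, 0.0227, -0.0225, -0.07], [0.1051, -0.0206, -0.1073, 0.068, -0.0675, -0.2112], [0.1051, -0.0206, -0.1073, 0.068, -0.0675, -0.2112], [0.1051, -0.0206, -0.1073, 0.068, -0.0675, -0.2112], [0.1051, -0.0206, -0.1073, 0.068, -0.0675, -0.2112], [0.1051, -0.0206, -0.1073, 0.068, -0.0675, -0.2112], [0.1051, -0.0206, -0.1073, 0.068, -0.0675, -0.2112], [0.1051, -0.0206, -0.1073, 0.068, -0.0675, -0.2112]]}}

```text
t: 14.82
tcp_pos: [0.5202, -0.2391, 0.2603]
tool_rot: [0.017, 0.936, 0.339, 0.097]
force: [-0.1, 0.2, 0.6]
grip_width: 0.0553
```

Run:
```python
from go import *
p,Rt=tcp_for([.5497,-.2818,.003],lidR(-.45)); go(p-Rt.apply([0,0,.12]),Rt);print(tool()[0],p-Rt.apply([0,0,.12]))
```

```text
row [-0.0062, 0.1208, 0.1927, 0.1322, 0.0602, -0.2937] shift mm [ -4.6  90.6 144.5] deg 117.9573222483454 [-0.26  0.28  0.86  1.85 -0.41  0.99 -0.11]
[ 0.52024327 -0.23911216  0.26028828] [ 0.601864   -0.30699808  0.12673436]
```

>>> {"op": "send_rows", "data": {"series": [[0, 0.01, 0, 0.0079, 0.0036, -0.0176], [0, 0.02, 0, 0.0158, 0.0072, -0.0352], [0, 0.03, 0, 0.0237, 0.0108, -0.0528], [0, 0.04, 0, 0.0316, 0.0144, -0.0705], [0, 0.05, 0, 0.0395, 0.018, -0.088], [0, 0.06, 0, 0.0475, 0.0217, -0.1057], [0, 0.07, 0, 0.0554, 0.0253, -0.1233], [0, 0.08, 0, 0.0633, 0.0289, -0.141], [0, 0.08, 0, 0.0712, 0.0325, -0.1585], [0, 0.08, 0, 0.0791, 0.0361, -0.176]]}}

```text
t: 15.65
tcp_pos: [0.5577, -0.2861, 0.2653]
tool_rot: [-0.19, 0.581, 0.786, 0.092]
force: [-0.3, 0.1, -0.4]
grip_width: 0.055
```

Run:
```python
from go import *
p,Rt=tcp_for([.5497,-.2818,.003],lidR(-.45)); go(p-Rt.apply([0,0,.12]),Rt);print(tool()[0],p-Rt.apply([0,0,.12]))
```

```text
row [-0.1142, 0.0613, 0.147, 0.0533, 0.024, -0.1176] shift mm [-85.6  46.  110.2] deg 47.27754054516795 [ 0.27  0.69  0.49  1.2  -0.46  1.72  1.04]
[ 0.55774334 -0.28612964  0.26533067] [ 0.601864   -0.30699808  0.12673436]
```

>>> {"op": "send_rows", "data": {"series": [[-0.014, 0.008, 0.018, 0.0076, 0.0034, -0.0168], [-0.028, 0.015, 0.037, 0.0152, 0.0069, -0.0336], [-0.043, 0.023, 0.055, 0.0228, 0.0103, -0.0504], [-0.057, 0.031, 0.073, 0.0305, 0.0137, -0.0672], [-0.071, 0.038, 0.092, 0.038, 0.0171, -0.084], [-0.085, 0.046, 0.11, 0.0457, 0.0206, -0.1], [-0.1, 0.054, 0.129, 0.0533, 0.024, -0.1176], [-0.1142, 0.0613, 0.147, 0.0533, 0.024, -0.1176], [-0.1142, 0.0613, 0.147, 0.0533, 0.024, -0.1176], [-0.1142, 0.0613, 0.147, 0.0533, 0.024, -0.1176]]}}

```text
t: 16.48
tcp_pos: [0.6014, -0.3062, 0.1261]
tool_rot: [-0.293, 0.215, 0.929, 0.067]
force: [-0.4, -0.2, 1.2]
grip_width: 0.0552
```

Run:
```python
from go import *
p,Rt=tcp_for([.5497,-.2818,.003],lidR(-.45)); go(p-Rt.apply([0,0,.12]),Rt);go(p-Rt.apply([0,0,.04]),Rt);go(p,Rt);print(tool()[0],p-Rt.apply([0,0,.12]))
im=env.snapshot('wrist');im2=env.snapshot('scene');cv2.imwrite('pics/w5.png',np.hstack([cv2.resize(im,(400,300)),cv2.resize(im2[90:330,240:560],(400,300))]))
```

```text
row [-0.0003, -0.0007, -0.0013, 0.0002, -0.0, -0.0007] shift mm [-0.2 -0.5 -1. ] deg 0.2620839560140987 [ 0.29  1.04  0.31  0.87 -0.23  1.87  1.66]
row [-0.0003, -0.0008, 0.1054, 0.0002, -0.0, -0.0007] shift mm [-0.2 -0.6 79. ] deg 0.2620839560140987 [ 0.29  1.04  0.31  0.87 -0.23  1.87  1.66]
row [-0.0003, -0.0009, 0.1587, 0.0002, -0.0, -0.0007] shift mm [ -0.2  -0.7 119. ] deg 0.2620839560140987 [ 0.29  1.04  0.31  0.87 -0.23  1.87  1.66]
[ 0.60141734 -0.30622571  0.12608013] [ 0.601864   -0.30699808  0.12673436]
```

View pics/w5.png

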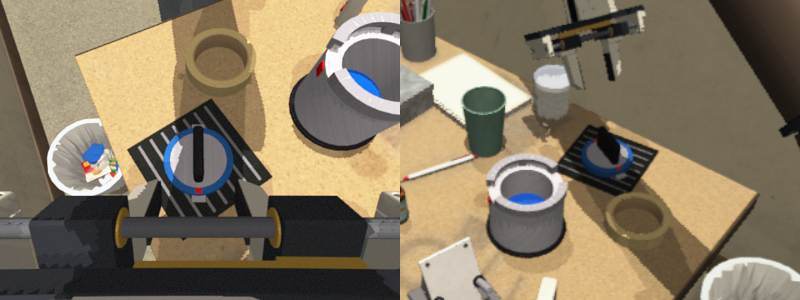

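The wrist view shows the bar between the fingers, and the scene view shows nothing touched. I'll slide in along the tool axis.

>>> {"op": "send_rows", "data": {"series": [[0, 0, 0.02, 0, 0, 0], [0, 0, 0.04, 0, 0, 0], [0, 0, 0.06, 0, 0, 0], [0, 0, 0.08, 0, 0, 0], [0, 0, 0.1, 0, 0, 0], [0, 0, 0.105, 0, 0, 0], [0, 0, 0.105, 0, 0, 0]]}}

```text
t: 17.17
tcp_pos: [0.5609, -0.2872, 0.0642]
tool_rot: [-0.291, 0.215, 0.93, 0.067]
force: [-0.2, -0.4, 0.3]
grip_width: 0.0553
```

Run:
```python
from go import *
p,Rt=tcp_for([.5497,-.2818,.003],lidR(-.45)); go(p,Rt);print(env.get_obs()['force'])
```

```text
row [-0.0017, -0.0001, 0.0569, 0.0003, 0.0006, -0.0007] shift mm [-1.3 -0.1 42.7] deg 0.3490329497339757 [ 0.27  1.01  0.3   1.11 -0.22  1.67  1.68]
[-0.20557238 -0.38233517  0.25196464]
```

>>> {"op": "send_rows", "data": {"series": [[-0.0017, 0, 0.012, 0, 0.0006, 0], [-0.0017, 0, 0.024, 0, 0.0006, 0], [-0.0017, 0, 0.036, 0, 0.0006, 0], [-0.0017, 0, 0.046, 0, 0.0006, 0], [-0.0017, 0, 0.053, 0, 0.0006, 0], [-0.0017, 0, 0.0565, 0, 0.0006, 0], [-0.0017, 0, 0.0565, 0, 0.0006, 0], [-0.0017, 0, 0.0565, 0, 0.0006, 0]]}}

```text
t: 17.83
tcp_pos: [0.5406, -0.2771, 0.0276]
tool_rot: [-0.293, 0.214, 0.929, 0.067]
force: [0.5, 0.6, 0.1]
grip_width: 0.0547
```

>>> {"op": "send_rows", "data": {"series": [[0, 0, 0, 0, 0, 0], [0, 0, 0, 0, 0, 0], [0, 0, 0, 0, 0, 0], [0, 0, 0, 0, 0, 0], [0, 0, 0, 0, 0, 0], [0, 0, 0, 0, 0, 0], [0, 0, 0, 0, 0, 0], [0, 0, 0, 0, 0, 0], [0, 0, 0, 0, 0, 0], [0, 0, 0, 0, 0, 0]], "jaw": 0, "squeeze": 30}}

```text
t: 18.67
tcp_pos: [0.5405, -0.277, 0.0276]
tool_rot: [-0.293, 0.214, 0.929, 0.067]
force: [-0.3, 0.4, -0.9]
grip_width: 0.0116
```

Run:
```python
from go import *
s=env.get_obs();print(s['force'].round(1),s['grip_width'],s['tcp_pos'])
p,Rt=tcp_for([.5497,-.2818,.003],lidR(-.45)); go(p,Rt)
```

```text
[-0.3  0.4 -0.9] 0.011629946920132339 [ 0.54053247 -0.27699588  0.027592  ]
row [0.0012, -0.0005, -0.0005, 0.0002, -0.0001, -0.0005] shift mm [ 0.9 -0.4 -0.4] deg 0.1971801207018598 [ 0.26  1.01  0.29  1.2  -0.22  1.58  1.68]
```

Run:
```python
from go import *
p0,_=tool()
go([.545,-.275,.25],tool()[1])
l,RL=rack_lid(SEAT,RY,.012,.06);p,Rt=tcp_for(l,RL);print(p);go(p+[0,0,.1],Rt)
```

```text
row [0.1668, 0.0048, -0.2452, 0.0, 0.0, 0.0] shift mm [ 125.1    3.6 -183.9] deg 0.0 [ 0.26  1.01  0.29  1.2  -0.22  1.58  1.68]
[0.545183   0.10698818 0.13548944]
row [0.3382, 0.4629, -0.1018, 0.0011, -0.1802, -0.027] shift mm [253.6 347.2 -76.4] deg 65.59734445844587 [ 0.26  1.01  0.29  1.2  -0.22  1.58  1.68]
```

>>> {"op": "send_rows", "data": {"series": [[0.005, 0, -0.007, 0, 0, 0], [0.015, 0, -0.022, 0, 0, 0], [0.03, 0.001, -0.044, 0, 0, 0], [0.05, 0.0015, -0.0735, 0, 0, 0], [0.07, 0.002, -0.103, 0, 0, 0], [0.09, 0.003, -0.132, 0, 0, 0], [0.11, 0.003, -0.162, 0, 0, 0], [0.13, 0.004, -0.191, 0, 0, 0], [0.15, 0.0045, -0.22, 0, 0, 0], [0.1668, 0.0048, -0.2452, 0, 0, 0]]}}

```text
t: 19.5
tcp_pos: [0.5449, -0.2751, 0.2533]
tool_rot: [-0.292, 0.214, 0.93, 0.067]
force: [0.1, 0.3, -0.9]
grip_width: 0.0118
```

Run:
```python
from go import *
s=env.get_obs();print(s['force'].round(1),s['grip_width'],s['tcp_pos'])
l,RL=rack_lid(SEAT,RY,.012,.06);p,Rt=tcp_for(l,RL);print(p);go(p+[0,0,.11],Rt)
```

```text
[ 0.1  0.3 -0.9] 0.01176661634549987 [ 0.544918   -0.27512704  0.25333795]
[0.545183   0.10698818 0.13548944]
row [0.1769, 0.4582, 0.1357, 0.001, -0.1799, -0.027] shift mm [132.7 343.6 101.8] deg 65.4903328438633 [ 0.26  0.82  0.32  1.01 -0.19  1.95  1.66]
```

>>> {"op": "send_rows", "data": {"series": [[0.0147, 0.0382, 0.0113, 0, -0.015, -0.0022], [0.0295, 0.0764, 0.0226, 0, -0.03, -0.0045], [0.0442, 0.1146, 0.0339, 0, -0.045, -0.0067], [0.059, 0.1527, 0.0452, 0, -0.06, -0.009], [0.0737, 0.191, 0.0565, 0, -0.075, -0.0112], [0.0885, 0.229, 0.0678, 0, -0.09, -0.0135], [0.1032, 0.267, 0.079, 0, -0.105, -0.0157], [0.118, 0.3055, 0.0905, 0, -0.12, -0.018], [0.1327, 0.3437, 0.1018, 0, -0.135, -0.02], [0.1474, 0.382, 0.113, 0, -0.15, -0.0225]]}}

```text
t: 20.33
tcp_pos: [0.5447, 0.0429, 0.2458]
tool_rot: [0.165, 0.158, 0.973, -0.016]
force: [0.5, -0.9, -2.2]
grip_width: 0.0118
```

Run:
```python
from go import *
s=env.get_obs();print(s['force'].round(1),s['grip_width'],s['tcp_pos'])
l,RL=rack_lid(SEAT,RY,.012,.06);p,Rt=tcp_for(l,RL);print(p);go(p+[0,0,.11],Rt)
```

```text
[ 0.5 -0.9 -2.2] 0.01180934239002204 [0.54472215 0.04287159 0.24575732]
[0.545183   0.10698818 0.13548944]
row [0.0254, 0.0814, -0.0065, 0.0014, -0.0304, -0.0052] shift mm [19.  61.  -4.9] deg 11.11438419346749 [-0.48  0.12  0.21  2.03  0.22  0.72  0.83]
```

>>> {"op": "send_rows", "data": {"series": [[0.009, 0.028, -0.002, 0.0005, -0.01, -0.0017], [0.018, 0.056, -0.004, 0.001, -0.02, -0.0035], [0.0254, 0.0814, -0.0065, 0.0014, -0.0304, -0.0052], [0.0254, 0.0814, -0.0065, 0.0014, -0.0304, -0.0052], [0.0254, 0.0814, -0.0065, 0.0014, -0.0304, -0.0052], [0.0254, 0.0814, -0.0065, 0.0014, -0.0304, -0.0052]]}}

```text
t: 20.83
tcp_pos: [0.5458, 0.1041, 0.244]
tool_rot: [0.253, 0.141, 0.956, -0.04]
force: [-0.5, 0.1, -1.6]
grip_width: 0.0117
```

Run:
```python
from go import *
s=env.get_obs();print(s['force'].round(1),s['grip_width'],s['tcp_pos'])
l,RL=rack_lid(SEAT,RY,.012,.06);p,Rt=tcp_for(l,RL);print(p);go(p,Rt)
l,RL=rack_lid(SEAT,RY,.01,.01);p,Rt=tcp_for(l,RL);print(p);go(p,Rt)
im=env.snapshot('side');im2=env.snapshot('scene');cv2.imwrite('pics/r1.png',np.hstack([cv2.resize(im[170:370,230:430],(400,400)),cv2.resize(im2[200:400,200:400],(400,400))]))
```

```text
[-0.5  0.1 -1.6] 0.011695042188551072 [0.54575459 0.10411574 0.243969  ]
[0.545183   0.10698818 0.13548944]
row [0.0731, 0.0041, 0.1248, -0.0008, -0.001, 0.0] shift mm [54.8  3.1 93.6] deg 0.4610249450951651 [-0.7   0.1   0.17  2.13  0.62  0.64  0.3 ]
[0.52668245 0.1125493  0.08932882]
row [0.126, 0.0043, 0.1655, -0.0008, -0.001, 0.0] shift mm [ 94.5   3.2 124.1] deg 0.4610249450951651 [-0.7   0.1   0.17  2.13  0.62  0.64  0.3 ]
```

View pics/r1.png

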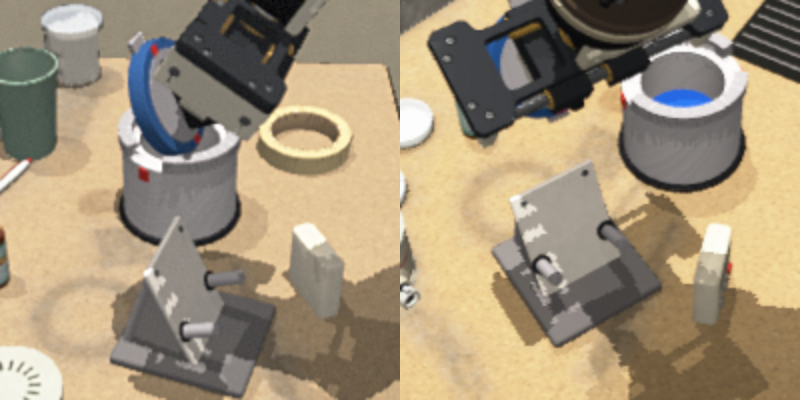

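The lid hangs parallel to the plate, above and in front of it. I'll descend to just above the pins.

>>> {"op": "send_rows", "data": {"series": [[0.015, 0.001, 0.025, 0, 0, 0], [0.03, 0.002, 0.05, -0.0004, -0.0005, 0], [0.045, 0.003, 0.078, -0.0008, -0.001, 0], [0.06, 0.004, 0.103, -0.0008, -0.001, 0], [0.0731, 0.0041, 0.1248, -0.0008, -0.001, 0], [0.0731, 0.0041, 0.1248, -0.0008, -0.001, 0], [0.084, 0.0042, 0.133, -0.0008, -0.001, 0], [0.095, 0.0042, 0.141, -0.0008, -0.001, 0], [0.105, 0.0043, 0.149, -0.0008, -0.001, 0], [0.105, 0.0043, 0.149, -0.0008, -0.001, 0]]}}

```text
t: 21.77
tcp_pos: [0.5341, 0.1103, 0.1071]
tool_rot: [0.256, 0.141, 0.956, -0.038]
force: [-0.2, -0.5, -1.0]
grip_width: 0.0122
```

Run:
```python
from go import *
s=env.get_obs();print(s['force'].round(1),s['grip_width'],s['tcp_pos'])
for o,u in((.008,.008),(.003,.008),(.003,.003)):
    l,RL=rack_lid(SEAT,RY,o,u);p,Rt=tcp_for(l,RL);print(o,u,p);go(p,Rt)
```

```text
[-0.2 -0.5 -1. ] 0.012201478418335876 [0.53411092 0.11033347 0.10710536]
0.008 0.008 [0.52760888 0.11227083 0.08667096]
row [0.0215, 0.0, 0.0191, -0.0002, 0.0001, 0.0] shift mm [16.1  0.  14.3] deg 0.08049844718999243 [-0.84  0.34  0.34  2.32  1.11  0.3  -0.31]
0.003 0.008 [0.5319486  0.11096634 0.08455787]
row [0.0176, 0.0, 0.0245, -0.0002, 0.0001, 0.0] shift mm [13.2  0.  18.4] deg 0.08049844718999243 [-0.84  0.34  0.34  2.32  1.11  0.3  -0.31]
0.003 0.003 [0.52992495 0.11157463 0.08002633]
row [0.0231, 0.0, 0.0283, -0.0002, 0.0001, 0.0] shift mm [17.3  0.  21.2] deg 0.08049844718999243 [-0.84  0.34  0.34  2.32  1.11  0.3  -0.31]
```

>>> {"op": "send_rows", "data": {"series": [[0.006, 0, 0.006, 0, 0, 0], [0.012, 0, 0.011, 0, 0, 0], [0.017, 0, 0.016, 0, 0, 0], [0.0215, 0, 0.0191, 0, 0, 0], [0.0202, 0, 0.0209, 0, 0, 0], [0.0189, 0, 0.0227, 0, 0, 0], [0.0176, 0, 0.0245, 0, 0, 0], [0.0176, 0, 0.0245, 0, 0, 0], [0.0176, 0, 0.0245, 0, 0, 0]]}}

```text
t: 22.52
tcp_pos: [0.5325, 0.1116, 0.0851]
tool_rot: [0.257, 0.141, 0.955, -0.037]
force: [-0.6, -0.9, -1.8]
grip_width: 0.0118
```

Run:
```python
from go import *
s=env.get_obs();print(s['force'].round(1),s['grip_width'],s['tcp_pos'])
for o,u in((.003,.008),(0,.008),(.0,.0),(0.,-.003)):
    l,RL=rack_lid(SEAT,RY,o,u);p,Rt=tcp_for(l,RL);print(o,u,p);go(p,Rt)
```

```text
[-0.6 -0.9 -1.8] 0.01179720831603799 [0.53245602 0.11159636 0.08514448]
0.003 0.008 [0.5319486  0.11096634 0.08455787]
row [0.0007, -0.001, 0.0005, 0.0001, 0.0002, -0.0001] shift mm [ 0.5 -0.8  0.4] deg 0.08818163074019442 [-0.89  0.39  0.41  2.35  1.3   0.23 -0.51]
0 0.008 [0.53455243 0.11018365 0.08329002]
row [-0.0015, -0.001, 0.0038, 0.0001, 0.0002, -0.0001] shift mm [-1.1 -0.8  2.8] deg 0.08818163074019442 [-0.89  0.39  0.41  2.35  1.3   0.23 -0.51]
0.0 0.0 [0.5313146  0.11115692 0.07603955]
row [0.0072, -0.001, 0.0099, 0.0001, 0.0002, -0.0001] shift mm [ 5.4 -0.8  7.4] deg 0.08818163074019442 [-0.89  0.39  0.41  2.35  1.3   0.23 -0.51]
0.0 -0.003 [0.53010041 0.11152189 0.07332063]
row [0.0105, -0.001, 0.0122, 0.0001, 0.0002, -0.0001] shift mm [ 7.9 -0.8  9.2] deg 0.08818163074019442 [-0.89  0.39  0.41  2.35  1.3   0.23 -0.51]
```

>>> {"op": "send_rows", "data": {"series": [[0, -0.0005, 0.0015, 0, 0, 0], [-0.0007, -0.001, 0.0027, 0, 0, 0], [-0.0015, -0.001, 0.0038, 0, 0, 0], [-0.0015, -0.001, 0.0038, 0, 0, 0], [-0.0015, -0.001, 0.0038, 0, 0, 0]]}}

```text
t: 22.93
tcp_pos: [0.534, 0.1104, 0.0827]
tool_rot: [0.256, 0.14, 0.956, -0.038]
force: [0.7, 0.1, -1.9]
grip_width: 0.0118
```

>>> {"op": "send_rows", "data": {"series": [[0.0014, 0, 0.001, 0, 0, 0], [0.0028, 0, 0.002, 0, 0, 0], [0.0042, 0, 0.003, 0, 0, 0], [0.0056, 0, 0.004, 0, 0, 0], [0.0056, 0, 0.004, 0, 0, 0], [0.0056, 0, 0.004, 0, 0, 0]]}}

```text
t: 23.43
tcp_pos: [0.5318, 0.1111, 0.0779]
tool_rot: [0.256, 0.14, 0.956, -0.038]
force: [-0.0, -0.5, -0.8]
grip_width: 0.0118
```

>>> {"op": "send_rows", "data": {"series": [[0.001, 0, 0.0008, 0, 0, 0], [0.0021, 0, 0.0015, 0, 0, 0], [0.0021, 0, 0.0015, 0, 0, 0], [0.0021, 0, 0.0015, 0, 0, 0]]}}

```text
t: 23.77
tcp_pos: [0.5311, 0.1113, 0.0763]
tool_rot: [0.256, 0.14, 0.956, -0.038]
force: [-0.6, -0.5, -1.6]
grip_width: 0.0119
```

Run:
```python
from go import *
s=env.get_obs();print(s['force'].round(1),s['grip_width'],s['tcp_pos'])
for o,u in((0,0),(-.003,0)):
    l,RL=rack_lid(SEAT,RY,o,u);p,Rt=tcp_for(l,RL);go(p,Rt)
im=env.snapshot('side');im2=env.snapshot('scene');cv2.imwrite('pics/r2.png',np.hstack([cv2.resize(im[240:370,270:400],(400,400),interpolation=2),cv2.resize(im2[240:380,230:370],(400,400),interpolation=2)]))
```

```text
[-0.6 -0.5 -1.6] 0.01194173574482361 [0.53114295 0.1112714  0.07628507]
row [-0.0001, -0.0001, 0.0004, 0.0001, 0.0001, 0.0001] shift mm [-0.1 -0.1  0.3] deg 0.062353829072479584 [-0.91  0.42  0.43  2.36  1.4   0.21 -0.62]
row [-0.0024, -0.0001, 0.0037, 0.0001, 0.0001, 0.0001] shift mm [-1.8 -0.1  2.8] deg 0.062353829072479584 [-0.91  0.42  0.43  2.36  1.4   0.21 -0.62]
```

View pics/r2.png

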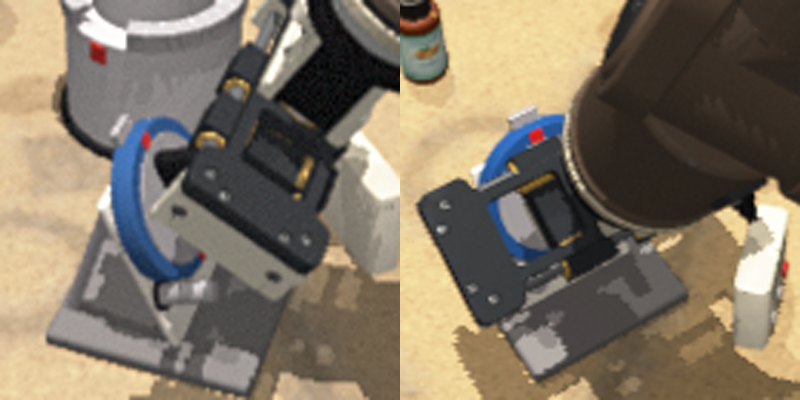

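The lid sits just over the pins and parallel to the plate, with no contact force yet. I'll creep down and in.

>>> {"op": "send_rows", "data": {"series": [[0.001, 0, 0.0008, 0, 0, 0], [0.0021, 0, 0.0015, 0, 0, 0], [0.0021, 0, 0.0015, 0, 0, 0], [0.0021, 0, 0.0015, 0, 0, 0]]}}

```text
t: 24.2
tcp_pos: [0.5309, 0.1111, 0.0749]
tool_rot: [0.257, 0.141, 0.955, -0.038]
force: [2.1, -2.6, 1.7]
grip_width: 0.0119
```

>>> {"op": "send_rows", "data": {"series": [[-0.0004, 0, 0.0006, 0, 0, 0], [-0.0008, 0, 0.0011, 0, 0, 0], [-0.0012, 0, 0.0017, 0, 0, 0], [-0.0016, 0, 0.0022, 0, 0, 0], [-0.0016, 0, 0.0022, 0, 0, 0]]}}

```text
t: 24.62
tcp_pos: [0.5316, 0.1106, 0.0742]
tool_rot: [0.256, 0.141, 0.956, -0.038]
force: [-12.0, -1.7, 22.7]
grip_width: 0.0113
```

>>> {"op": "send_rows", "data": {"series": [[-0.0001, 0, -0.0008, 0, 0, 0], [-0.0002, 0, -0.0015, 0, 0, 0], [-0.0002, 0, -0.0015, 0, 0, 0], [-0.0002, 0, -0.0015, 0, 0, 0]]}}

```text
t: 24.95
tcp_pos: [0.5315, 0.1108, 0.0746]
tool_rot: [0.256, 0.14, 0.956, -0.038]
force: [-1.9, -2.6, 2.2]
grip_width: 0.0118
```

>>> {"op": "send_rows", "data": {"series": [[0, 0, 0, 0, 0, 0], [0, 0, 0, 0, 0, 0], [0, 0, 0, 0, 0, 0], [0, 0, 0, 0, 0, 0], [0, 0, 0, 0, 0, 0], [0, 0, 0, 0, 0, 0], [0, 0, 0, 0, 0, 0]], "jaw": 40}}

```text
t: 25.53
tcp_pos: [0.5318, 0.1112, 0.0748]
tool_rot: [0.256, 0.14, 0.956, -0.037]
force: [0.5, 0.8, -0.2]
grip_width: 0.0367
```

Run:
```python
from go import *
s=env.get_obs();print(s['force'].round(1),s['grip_width'],s['tcp_pos'],s['qpos'].round(2))
p,Rt=tool(); print(R.from_euler('z',0), RL_T.as_matrix()[:,2])
n=lidR(RY,np.radians(65)).apply([0,0,1]);go(p+.06*n,Rt)
```

```text
[ 0.5  0.8 -0.2] 0.03670049423343626 [0.53179616 0.11122768 0.07477578] [-0.91  0.42  0.43  2.36  1.42  0.21 -0.64]
Rotation.from_matrix(array([[1., 0., 0.],
                            [0., 1., 0.],
                            [0., 0., 1.]])) [-5.73576436e-01 -7.02428547e-17 -8.19152044e-01]
row [0.0459, 0.0001, -0.0655, 0.0, 0.0, 0.0] shift mm [ 34.4   0.1 -49.1] deg 0.0 [-0.91  0.42  0.43  2.36  1.42  0.21 -0.64]
```

>>> {"op": "send_rows", "data": {"series": [[0, 0, -0.01, 0, 0, 0], [0, 0, -0.025, 0, 0, 0], [0, 0, -0.045, 0, 0, 0], [0, 0, -0.07, 0, 0, 0], [0, 0, -0.1, 0, 0, 0], [0, 0, -0.13, 0, 0, 0], [0, 0, -0.16, 0, 0, 0], [0, 0, -0.18, 0, 0, 0], [0, 0, -0.18, 0, 0, 0], [0, 0, -0.18, 0, 0, 0]]}}

```text
t: 26.37
tcp_pos: [0.4673, 0.131, 0.1922]
tool_rot: [0.257, 0.14, 0.956, -0.037]
force: [0.2, -0.5, -0.5]
grip_width: 0.0367
```

Run:
```python
from go import *
s=env.get_obs();print(s['force'].round(1),s['tcp_pos'],s['qpos'].round(2))
im=env.snapshot('side');im2=env.snapshot('wrist');c=env.calibration('wrist')
l,RL=rack_lid(SEAT,RY)
pts=[l+RL.apply(v) for v in([.03,0,.056],[-.03,0,.056],[.042,0,.014],[-.042,0,.014])]
print(proj('wrist',pts,c).round(0).tolist(),proj('side',pts).round(0).tolist())
cv2.imwrite('pics/r3.png',np.hstack([cv2.resize(im2,(480,360)),cv2.resize(im[220:370,260:390],(312,360),interpolation=2)]))
```

```text
[ 0.2 -0.5 -0.5] [0.46729024 0.13096019 0.1921711 ] [-0.94  0.08  0.23  2.33  0.81  0.59 -0.08]
[[318.0, 272.0], [318.0, 193.0], [318.0, 298.0], [318.0, 201.0]] [[342.0, 287.0], [356.0, 315.0], [317.0, 284.0], [336.0, 323.0]]
```

View pics/r3.png

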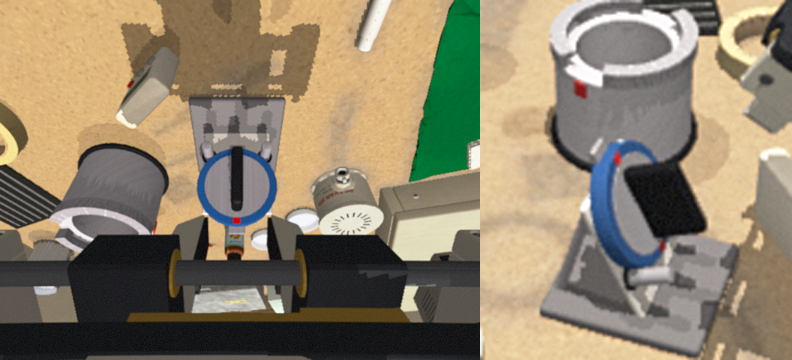

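The lid stands in the rack, let go. Its red marks appear at about (317,286) and (336,322) in the side view, against predictions of (317,284) and (336,323). In the wrist view the upper mark is at about (315,293), predicted (318,298). I'm handing in.

```bash
python3 -c "
from rig import env
print(env.sign_off(), env.get_obs()['t'], env.get_obs()['force'].round(1))"
```

```text
the job is handed in; nothing more can be done
the job is handed in; nothing more can be done
```

The lid is open, laid on the mat, and now racked and let go. I handed the job in at about 26.5 s; sign-off gives no verdict.

**What I did**
- I turned the lid 0.88 rad counter-clockwise, saw a lug in the slot and lifted it free.
- I laid it flat near the mat's middle, about 2 mm off, and let go.
- I took it again at a 35° slant and lowered it until it touched both the pins and the plate. After easing the contact I let go and backed the gripper off.

**Last checks**
- **Position:** the lid's red marks were within about 2 px of the predicted racked place in the side view and about 6 px in the wrist view.
- **Lean and bar:** the disc lies against the plate with the grip bar facing out.
- **Contact:** the fingers are clear of the lid and the residual force is at noise level. The retreat met no force.
- **Bystanders:** none looked moved in the last pictures, but I did not measure them.

**What went wrong or disagreed**
- My first slant at the mat, leaning toward the robot, ran into the limits of joints 5 and 6. I regrasped leaning the other way.
- An early estimate of the rack from its foot corners was about 4 mm off sideways from the fit. A close look at the rack matched the fit to 1–2 px.
- The lid briefly pressed on the rack with about 26 N before I eased it.

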